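# Pull the worn control knob with the knob puller

## Robot

A 7-joint arm with a two-finger parallel gripper is mounted at the origin on the work surface. World frame = base frame: x ahead of the robot, y to its left, z up, the work surface at z = 0. Lengths are in m, angles in rad, forces in N, time in s.
With the tool pointing down it reaches from about 0.425 to 0.925 m from the base axis. Payload 6.8 kg.
Tool frame: the origin (TCP) lies at the very end of the fingers, on their centre line; the grasp point (between the pads) lies 19 mm behind it; z points along the fingers, y is the line along which they close (so a half turn about z gives the same grasp; the last joint's range is limited). The gripper opens to 85 mm and grips with 20 to 120 N. Pads are 22 mm wide; open, the fingers measure 114 mm over their backs; the gripper's body (76 mm by 85 mm) begins 54 mm behind the grasp point. The pads swing forward as they close: fully open they stand 13 mm farther back than shut.
Start: joints at [-1.3, 0.477, 0.022, 1.555, -0.011, 1.109, -0.083], TCP at [0.25, 0.627, 0.231] pointing down, gripper open.
Joint ranges: [-2.96, 2.96], [-0.34, 2.1], [-1.41, 1.46], [0.24, 2.44], [-1.37, 4.51], [0.17, 1.92], [-2.96, 2.96]. Speed limits (rad/s): [2.39, 2.39, 3.14, 3.14, 3.14, 3.14, 3.14].

## Interface

Orientations are given as a rotation vector (axis times angle).
In Python, from bench import r gives the robot as it stands.
- The arm moves only by the tool play_rows, never from a script. Its argument "targets" is text: rows parted by semicolons, each of 5 numbers parted by spaces: the closure, from -1 (fully open) to 1 (shut), then the shift along the tool's x, y, z in m, then the turn about the tool's z in rad. In form: gripper dx dy dz spin; .... A call has 1 to 8 rows; each row is the pose to reach, as a shift and turn from the pose commanded when the call began, along the tool's axes at that moment; what a row does not reach only later rows make up. A row lasts 1/12 s, in which the tool goes at most 41.7 mm and 7.16 degrees, less where a joint would pass 70% of its speed; a pose out of reach is approached as far as the arm can. A call with a gripper value outside its range is refused whole. The fingers move at their own pace and stop on an object; "squeeze" is the grip in N (left out, the last holds). Time passes only in rows, so rows that repeat a pose let the fingers close. It gives the time, the measured TCP pose, the force, the opening and the grip force at its end, in the units of the state.
- r.get_obs(): the state, without advancing time (a new reading comes with each control period).
- r.grab_frame(name): name is "side" or "top" or "wrist"; returns the picture (384x512x3 uint8, red, green, blue); there is no depth.
- r.camera_info(name): a dict with "fov_y" (degrees; the focal length in pixels is half the picture's height over the tangent of half this angle, whatever the lens; pixels are square), "cx", "cy" (the principal point, pixels), "k1" (the pictures are not rectified: a ray, as slopes to the right and down, at radius r is drawn at 1 + k1 r^2 times it, then the intrinsics apply), "position" and "rotation" of the camera in the world. Camera axes: x right, y down, z forward; pixel columns grow to the right and rows downward; lengths in m; the calibration is good to about 2 mm. A picture is of the moment at which its call begins: read the wrist's pose just before it. camera_info takes no time and is no camera call; for the wrist camera it gives the pose at the moment of the call.
- r.hand_in(): hands the job in; it is judged then, once.
The state is a dict: "clock": time; "joints": joint angles; "qvel": joint speeds; "tau": joint torques, N m; "tcp_pos": TCP position; "orientation": TCP orientation; "contact_force": force on the tool from outside, world axes, zero at the start; "moment": the same for the moment, N m; "grip_width": finger opening in m; "gripper_force": force on a finger pad.
Only numpy, scipy, OpenCV 4.12 (cv2) and the standard library are available. Lean on these libraries where they do the work, as an engineer would, in place of code of your own. Each camera call takes 0.05 s, during which the arm holds its last target. There are 200 camera calls.

## Task

The red knob on the bench's control box is worn out and has to come off. Take the knob puller from its holder, lower it lightly onto the panel, slide its fork under the red knob until it is fully home against the nut, and draw the knob straight up off its shaft with a steady pull: press only lightly on the box, do not pry or yank, and do not touch the knob with the gripper. Carry the knob away on the fork, gently stand the puller upright in the blue tray with the knob in there too, and let go; leave the black knob on its shaft and the disc and spanner where they lie.

Things in the scene. Friction and masses are not known exactly. Their poses are not given: they have to be found in the camera images.
- puller: Knob puller, 0.2 kg, 114 to 138 mm tall: steel C with blue handle above and forked foot below. Origin on the line of pull (handle axis, mid fork), at the underside of the collar (28 mm across, 5 mm thick) below the handle; z up the handle, +x where the fork's mouth points. Neck under the collar 10 mm across, 14 mm long; the C's arm underside is 20 mm below the origin. Stands on its fork.
- puller_grip (a point): Middle of the puller's blue handle, 36 mm above its origin. The handle is upright, 22 mm (x) by 18 mm (y), from 5 to 62 mm above the puller's origin. Grip it firmly across y. At the start the puller hangs by its collar in the holder, its axes along the holder's.
- puller_clamp (a point): Clamp block with brass thumbscrew, 36 mm behind the line of pull. The foot's stem is clamped where the last user left it: the fork's underside lies anywhere from 52 to 76 mm below the puller's origin; this is not measured, find it by touch. The stem holds under working loads; the fork below it is springy, up or down about 1 mm per 10 N, 3.5 mm at most.
- holder: Dark steel tool holder fixed to the bench: post with a level arm 100 mm high whose 14 mm slot takes the puller's neck, the collar resting on top. Origin on the bench under the neck. The slot opens to the holder's -x, 16 mm from the neck; the post face is 42 mm to +x. Lift the puller a little (8 mm of room) and draw it out level along -x; clear after 65 mm.
- worn_knob: Worn red push-on knob with white pointer line, 25 g: skirt 40 mm across and 5 mm thick, fluted body 30 mm across, 20 mm high in all. Origin at the centre of its underside, z up its shaft. Home, its underside is 5.5 mm above the panel. The split shaft's springy halves hold it inside: a straight pull of 10 to 18 N pops it in 1 to 4 mm; clear of the shaft after 21 mm. On either shaft.
- good_knob: Black knob of the same shape, size and origin, on the other shaft, 116 mm away. It stays on.
- control_box: Grey sheet-steel control box screwed to the bench, 150 mm (x) by 250 mm (y) by 55 mm high. Origin at the centre of its underside, z up. Two shafts, 9.6 mm across, at x = 20, y = +58 and -58 mm. Low red switch and two lamps (under 9 mm high) at x = 58 to 60, y = -45 to 42 mm; the panel is bare on the -x side of the knobs.
- panel (a point): Centre of the box's flat, level top panel, 55 mm above the bench. Round each shaft's foot is a steel nut, 15 mm across, 3.5 mm high; between panel and knob a 5.5 mm gap for the fork. Fork: flat, 3.5 mm thick, 37 mm wide, slot 19 mm wide; tine tips 17 mm ahead of the puller's line of pull, slot end 7.5 mm behind it, so with the slot end against the nut the line of pull is on the knob's axis.
- tray: Blue steel parts tray fixed to the bench, 130 mm (x) by 110 mm (y), 20 mm high, walls and floor 3 mm thick. Origin at the centre of its underside, z up. Tray and holder may swap sides. The puller's foot reaches 39 mm behind its line of pull and 17 mm ahead; the thumbscrew, higher up, 55 mm behind.
- flap_disc: Dark grey flap disc, 100 mm across and 14 mm thick, lying loose on the bench. Origin at the centre of its underside. Leave it alone.
- spanner: Steel spanner, 150 mm long, lying loose on the bench. Origin near its middle, on its underside, x along it. Leave it alone.
Mind the look-alikes: they are no part of the job. There is more than one size of the tray; the one meant has the size given above.

How it is judged:
By the outcome, as a careful person would: the job done as asked, in the order asked, and still so for the second after the job is handed in, with the robot touching nothing.
It also fails if it takes over 72 s, if anything falls off the work surface, if the arm or the gripper's body presses on something with over 40 N, if the wrist force passes 120 N, or if a joint passes its speed limit or range.

## Working session

There is one attempt and no reset: what is moved stays moved. The work goes in short steps, Python scripts to look and compute and a tool call to move; the robot and the scene stay as the last step left them, time stands still between calls to the robot, and variables do not carry over. Pictures are saved under pics/ and viewed, at most 10 in all, crops included, and the job is handed in when it is done.

Besides the shell and the picture viewer there is one more tool, called after "Request:" in YAML: its name, and indented under it one key for each argument. play_rows: Moves the arm, as the interface text tells. Its arguments: {"type":"object","properties":{"targets":{"type":"string"},"squeeze":{"type":"number"}},"required":["targets"]}

```bash
mkdir -p pics; ls
cat > h.py <<'E'
import numpy as np, cv2
from bench import r
def ray(info,u,v):
    f=192/np.tan(np.radians(info['fov_y'])/2)
    d=np.array([(u-info['cx'])/f,(v-info['cy'])/f]); s=d.copy()
    for _ in range(30): s=d/(1+info['k1']*(s@s))
    R=np.array(info['rotation']); 
    if R.shape!=(3,3): R=cv2.Rodrigues(R)[0]
    w=R@np.array([s[0],s[1],1.]); return np.array(info['position']),w/np.linalg.norm(w)
def onz(info,u,v,z):
    p,d=ray(info,u,v); return p+d*(z-p[2])/d[2]
def proj(info,P):
    f=192/np.tan(np.radians(info['fov_y'])/2)
    R=np.array(info['rotation'])
    if R.shape!=(3,3): R=cv2.Rodrigues(R)[0]
    c=R.T@(np.array(P)-info['position']); s=c[:2]/c[2]; k=1+info['k1']*(s@s)
    return np.array([s[0]*k*f+info['cx'],s[1]*k*f+info['cy']])
def tri(a,b):
    (p,d),(q,e)=a,b
    t=np.linalg.lstsq(np.c_[d,-e],q-p,rcond=None)[0]; return (p+d*t[0]+q+e*t[1])/2, np.linalg.norm(p+d*t[0]-q-e*t[1])
E
python3 - <<'E'
from h import *
o=r.get_obs(); print({k:np.round(v,3) for k,v in o.items()})
ims=[]
for n in("top","side"):
    im=r.grab_frame(n); cv2.imwrite(f"pics/{n}0.png",im[:,:,::-1]); print(n,r.camera_info(n)); ims.append(im)
E
```

```text
pics
{'clock': np.float64(0.0), 'joints': array([-1.3  ,  0.478,  0.022,  1.556, -0.012,  1.109, -0.083]), 'qvel': array([-0.002,  0.001, -0.002,  0.   ,  0.001, -0.001, -0.   ]), 'tau': array([ 0.0000e+00, -5.9645e+01,  1.6080e+00, -2.8119e+01,  1.2000e-02,
        9.0000e-03,  0.0000e+00]), 'tcp_pos': array([0.249, 0.627, 0.23 ]), 'orientation': array([-5.910e-01, -3.085e+00,  3.000e-03]), 'contact_force': array([-0.297, -0.633, -0.387]), 'moment': array([ 0.013, -0.079,  0.009]), 'gripper_force': np.float64(0.0), 'grip_width': np.float64(0.085)}
top {'fov_y': 51.43809800343647, 'cx': 257.5035146013314, 'cy': 190.5483868661515, 'k1': -0.012527948746063793, 'position': array([ 0.42112029, -0.06867847,  1.11029826]), 'rotation': array([-2.17345834,  2.14529688, -0.15718511])}
side {'fov_y': 52.10121937460895, 'cx': 257.2652820165107, 'cy': 193.68100570915215, 'k1': -0.09998177776388814, 'position': array([-0.02545866, -0.75804332,  0.72313494]), 'rotation': array([-2.10252629,  0.69007666, -0.38026979])}
```

View pics/top0.png

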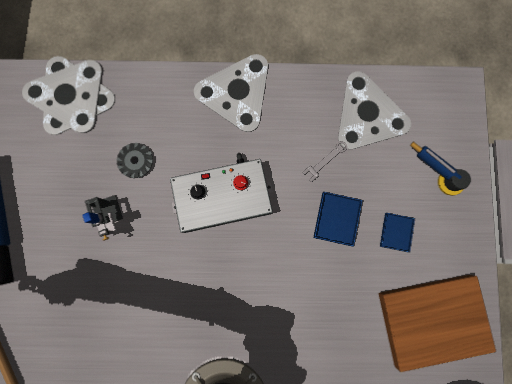

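View pics/side0.png

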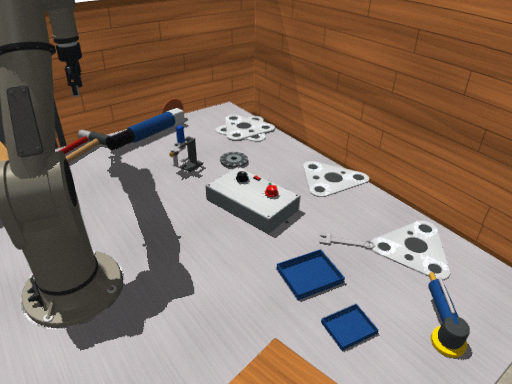

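Top view: the box is at about (222,195), with the red knob at (241,183) and the black knob at (198,192). The holder with the puller is at (103,212). The large tray is at (339,218), and the smaller blue one at (397,232) is a decoy. The blue grinder-like tool at (443,165) and the blue-white tool in the side view at (150,130) could be mistaken for the puller. The holder's blue handle is at top (90,216) and side (180,135). I'll check these in one close crop.

Run:
```python
from h import *
t=cv2.imread("pics/top0.png"); s=cv2.imread("pics/side0.png")
a=cv2.resize(t[180:255,70:145],(400,400),interpolation=cv2.INTER_CUBIC)
b=cv2.resize(s[110:185,145:220],(400,400),interpolation=cv2.INTER_CUBIC)
c=cv2.resize(t[150:240,165:285],(400,200*3//2)[:2],interpolation=cv2.INTER_CUBIC)[:200*3//2]
d=cv2.resize(t[180:255,305:425],(400,250))
out=np.zeros((600,800,3),np.uint8); out[:400,:400]=a; out[:400,400:]=b
out[400:,:400]=cv2.resize(t[150:240,165:285],(400,200)); out[400:,400:]=cv2.resize(t[180:255,305:425],(400,200))
cv2.imwrite("pics/crop1.png",out)
ti=r.camera_info("top"); si=r.camera_info("side")
hsv=cv2.cvtColor(t,cv2.COLOR_BGR2HSV)
def comps(m,lo=8):
    n,l,st,c=cv2.connectedComponentsWithStats(m.astype(np.uint8)); return [(st[i,4],c[i].round(1),st[i,:4]) for i in range(1,n) if st[i,4]>lo],l
H,S,V=[hsv[...,i].astype(int) for i in range(3)]
red=((H<8)|(H>172))&(S>150)&(V>80)
print("red",comps(red)[0])
blue=(abs(H-112)<15)&(S>120)&(V>40)
cs,l=comps(blue,20); print("blue top",cs)
n,l=cv2.connectedComponents(blue.astype(np.uint8))
for i in range(1,n):
    m=(l==i)
    if m.sum()>500:
        (c,wh,an)=cv2.minAreaRect(np.argwhere(m)[:,::-1].astype(np.float32)); bp=cv2.boxPoints((c,wh,an))
        print("tray",np.round([onz(ti,*p,0.02)[:2] for p in bp],4).tolist())
hs=cv2.cvtColor(s,cv2.COLOR_BGR2HSV); H,S,V=[hs[...,i].astype(int) for i in range(3)]
print("blue side",comps((abs(H-112)<15)&(S>120)&(V>40),20)[0])
print("red side",comps(((H<8)|(H>172))&(S>150)&(V>80),20)[0])
for n,p in dict(redk=(241,183,.08),black=(198,192,.08),disc=(135,160,.014)).items(): print(n,onz(ti,*p).round(3))
```

```text
red [(np.int32(22), array([204.9, 175.6]), array([202, 174,   7,   4], dtype=int32)), (np.int32(142), array([239.5, 182.1]), array([233, 175,  14,  15], dtype=int32))]
blue top [(np.int32(401), array([437. , 164.6]), array([417, 147,  45,  33], dtype=int32)), (np.int32(1831), array([338.3, 218.6]), array([314, 192,  48,  54], dtype=int32)), (np.int32(77), array([ 87.3, 217.3]), array([ 83, 212,  10,  11], dtype=int32)), (np.int32(1012), array([396.9, 231.8]), array([380, 213,  34,  39], dtype=int32))]
tray [[0.4381, -0.2353], [0.5663, -0.2619], [0.5455, -0.3732], [0.4177, -0.3449]]
tray [[0.4178, -0.4154], [0.5108, -0.4351], [0.4969, -0.5175], [0.404, -0.4969]]
blue side [(np.int32(675), array([152.2, 125.6]), array([128, 112,  47,  30], dtype=int32)), (np.int32(115), array([179.9, 133.6]), array([176, 125,   9,  18], dtype=int32)), (np.int32(2030), array([309.6, 273.8]), array([277, 250,  67,  50], dtype=int32)), (np.int32(497), array([441.1, 301.4]), array([429, 279,  30,  45], dtype=int32)), (np.int32(1488), array([349.1, 326.4]), array([321, 304,  57,  46], dtype=int32))]
red side [(np.int32(86), array([ 73.8, 143.2]), array([ 60, 137,  27,  15], dtype=int32)), (np.int32(115), array([271.1, 190.8]), array([265, 185,  13,  12], dtype=int32))]
redk [ 0.577 -0.038  0.08 ]
black [0.552 0.073 0.08 ]
disc [0.648 0.261 0.014]
```

View pics/crop1.png

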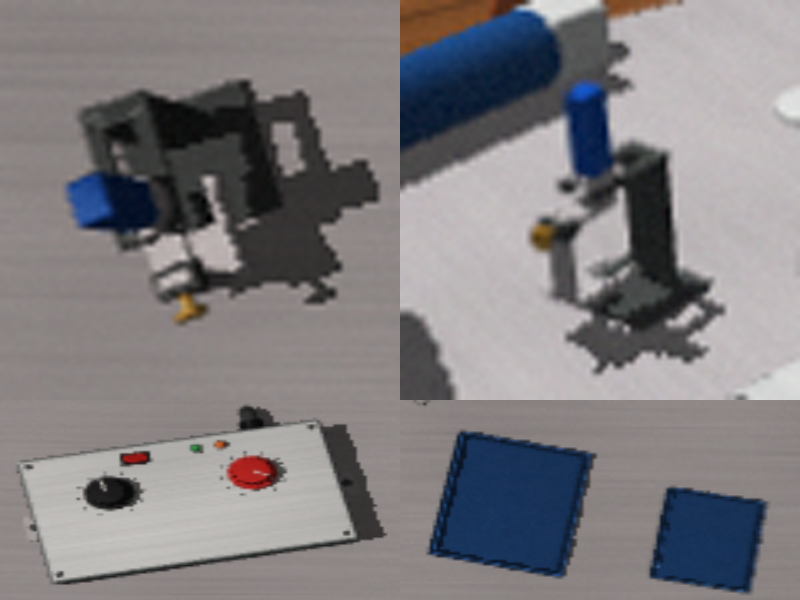

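The crop confirms my choices. The puller's blue handle hangs in the dark holder with the brass thumbscrew towards the robot, the red knob is on the -y shaft, and the left blue tray is the larger one (131 x 113 mm measured). Next I'll locate the puller roughly.

Run:
```python
from h import *
ti=r.camera_info("top"); si=r.camera_info("side")
print("handle",tri(ray(ti,87.3,217.3),ray(si,179.9,133.6)))
# brass screw: crop (187,305)/5.333+(70,180); side (540-400,235)/5.333+(145,110)
a=(187/5.333+70,305/5.333+180); b=((541-400)/5.333+145,236/5.333+110)
print("brass",a,b,tri(ray(ti,*a),ray(si,*b)))
t=cv2.imread("pics/top0.png"); hsv=cv2.cvtColor(t,cv2.COLOR_BGR2HSV).astype(int)
m=((hsv[...,2]>150)&(hsv[...,1]<40)).astype(np.uint8); m[:150]=0;m[245:]=0;m[:,:165]=0;m[:,285:]=0
m=cv2.morphologyEx(m,cv2.MORPH_CLOSE,np.ones((15,15)))
m=cv2.morphologyEx(m,cv2.MORPH_OPEN,np.ones((9,9)))
c=max(cv2.findContours(m,0,2)[0],key=cv2.contourArea); bp=cv2.boxPoints(cv2.minAreaRect(c))
print(bp); P=np.array([onz(ti,*p,.055)[:2] for p in bp]); print(P.round(4), P.mean(0), np.linalg.norm(np.diff(P,axis=0),axis=1))
for i in range(3): d=P[i+1]-P[i]; print(np.degrees(np.arctan2(d[1],d[0])))
w=r.camera_info("wrist"); o=r.get_obs(); R=cv2.Rodrigues(o['orientation'])[0]
print(w,"cam in tool",R.T@(w['position']-o['tcp_pos']), (R.T@cv2.Rodrigues(np.array(w['rotation'],float))[0]).round(3))
```

```text
handle (array([0.48112271, 0.33375736, 0.13028757]), np.float64(0.004319700670182397))
brass (105.06469154322144, 237.19107444215263) (171.43915244702794, 154.25276579786237) (array([0.43243624, 0.3066958 , 0.07974044]), np.float64(0.0009465869938792122))
[[165.97562 179.21951]
 [262.06342 158.62927]
 [273.27316 210.94147]
 [177.18536 231.53171]]
[[ 0.5883  0.163 ]
 [ 0.6483 -0.0934]
 [ 0.5072 -0.1246]
 [ 0.4496  0.1278]] [0.5483383  0.01819975] [0.26329121 0.14454758 0.2588675 ]
-76.83218166402926
-167.51009327030815
102.86112848780672
{'fov_y': 69.73889876565997, 'cx': 256.1105863020632, 'cy': 192.34766324938647, 'k1': -0.027992557309311272, 'position': array([0.18449176, 0.65095332, 0.3742952 ]), 'rotation': array([2.40118617, 1.62853507, 0.22557416])} cam in tool [ 0.06930702 -0.0016648  -0.14388722] [[-0.    -0.962 -0.275]
 [ 1.    -0.    -0.001]
 [ 0.    -0.275  0.962]]
```

Request:
play_rows:
  targets: "-0.3 -0.04 -0.023 -0.02 -0.11; -0.3 -0.08 -0.046 -0.03 -0.22; -0.3 -0.12 -0.069 -0.04 -0.33; -0.3 -0.16 -0.092 -0.04 -0.44; -0.3 -0.2 -0.115 -0.04 -0.55; -0.3 -0.24 -0.138 -0.04 -0.66; -0.3 -0.28 -0.161 -0.04 -0.77; -0.3 -0.31 -0.18 -0.04 -0.883"

```text
clock: 0.77
tcp_pos: [0.4532, 0.368, 0.2711]
orientation: [0.791, -3.04, 0.0]
contact_force: [1.4, 0.2, -0.3]
grip_width: 0.0552
gripper_force: 0.0
```

Request:
play_rows:
  targets: "-0.3 0 0 0 0; -0.3 0 0 0 0"

```text
clock: 0.93
tcp_pos: [0.4545, 0.3666, 0.271]
orientation: [0.773, -3.045, 0.002]
contact_force: [-0.1, 1.3, -0.2]
grip_width: 0.0557
gripper_force: 0.0
```

```bash
cat >> h.py <<'E'
def pose():
    o=r.get_obs(); R=cv2.Rodrigues(np.array(o['orientation'],float))[0]
    return np.array(o['tcp_pos']),R,np.degrees(np.arctan2(-R[0,1],R[1,1]))
def go(P,yaw):
    p,R,y=pose(); d=R.T@(np.array(P)-p); print("shift",d.round(4),"spin",-np.radians(yaw-y).round(4),"now",p.round(4),round(y,2))
E
python3 - <<'E'
from h import *
print(r.get_obs()['clock'],pose()); 
w=r.camera_info("wrist"); im=r.grab_frame("wrist"); cv2.imwrite("pics/w1.png",im[:,:,::-1]); np.save("w1.npy",w,allow_pickle=True)
E
```

```text
0.9333 (array([0.45451909, 0.36661339, 0.27099004]), array([[-8.79035047e-01, -4.76757142e-01,  1.14939462e-04],
       [-4.76756922e-01,  8.79034352e-01, -1.20266278e-03],
       [ 4.72342332e-04, -1.11198091e-03, -9.99999270e-01]]), np.float64(28.47383834588896))
```

View pics/w1.png

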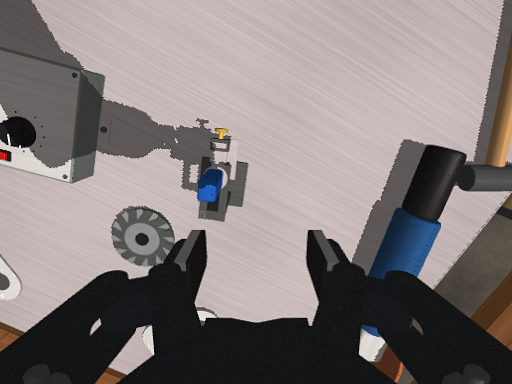

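The wrist view shows the handle at (210,185) and the brass screw at (221,132), with the fork pointing away from the robot. I'll measure with colour masks.

```bash
cat >> h.py <<'E'
def meas(im,w,zt=.162,box=None):
    h=cv2.cvtColor(im,cv2.COLOR_RGB2HSV).astype(int); H,S,V=h[...,0],h[...,1],h[...,2]
    def big(m,near=None):
        if box: q=np.zeros_like(m); q[box[1]:box[3],box[0]:box[2]]=1; m=m&q
        n,l,st,c=cv2.connectedComponentsWithStats(m.astype(np.uint8)); i=1+np.argmax(st[1:,4]); return l==i
    b=big((abs(H-112)<14)&(S>140)&(V>50)); vs=V[b]; 
    t=cv2.threshold(vs.astype(np.uint8),0,255,cv2.THRESH_OTSU)[0]; top=big(b&(V>t))
    br=big((H>12)&(H<28)&(S>130)&(V>90))
    c=lambda m: np.argwhere(m).mean(0)[::-1]
    print("blue",b.sum(),c(b),"topface",top.sum(),c(top),"thr",t,"brass",br.sum(),c(br))
    T=onz(w,*c(top),zt); print("axis at top",T); return b,top,br,T,c(br)
E
python3 - <<'E'
from h import *
im=cv2.imread("pics/w1.png")[:,:,::-1].copy(); w=np.load("w1.npy",allow_pickle=True).item()
b,top,br,T,cb=meas(im,w,box=(150,110,270,230))
for z in(.07,.08):
    B=onz(w,*cb,z); d=T-B; print("brass",B,np.degrees(np.arctan2(d[1],d[0])),np.hypot(*d[:2]))
R=cv2.minAreaRect(np.argwhere(top)[:,::-1].astype(np.float32)); P=np.array([onz(w,*p,.162)[:2] for p in cv2.boxPoints(R)])
print(P.mean(0),[ (np.degrees(np.arctan2(*(P[i+1]-P[i])[::-1])),np.linalg.norm(P[i+1]-P[i])) for i in range(3)])
go([T[0],T[1],.25],28.5)
E
```

```text
blue 647 [209.57032457 185.36476043] topface 258 [207.13178295 193.29069767] thr 134.0 brass 77 [220.75324675 132.06493506]
axis at top [0.47967458 0.32509981 0.162     ]
brass [0.43266747 0.30341385 0.07      ] 24.76546093231508 0.051768220739759174
brass [0.43151748 0.30423634 0.08      ] 23.42407999185798 0.052482287084774565
[0.47943069 0.32449639] [(np.float64(-160.3300195639146), np.float64(0.016215209307803905)), (np.float64(112.54344365179091), np.float64(0.01665034826471854)), (np.float64(20.665055347337884), np.float64(0.016221343107566705))]
shift [-0.0026 -0.0515  0.0209] spin 0.003 now [0.4527 0.369  0.2709] 28.67
```

Request:
play_rows:
  targets: "-0.3 -0.002 -0.03 0.01 0.07; -0.3 -0.003 -0.051 0.02 0.116; -0.3 -0.003 -0.051 0.02 0.116; -0.3 -0.003 -0.051 0.02 0.116"

```text
clock: 1.32
tcp_pos: [0.4794, 0.3257, 0.25]
orientation: [0.602, -3.081, 0.002]
contact_force: [0.0, 0.2, 0.2]
grip_width: 0.0554
gripper_force: 0.0
```

Run:
```python
from h import *
w=r.camera_info("wrist"); im=r.grab_frame("wrist"); cv2.imwrite("pics/w2.png",im[:,:,::-1]); np.save("w2.npy",w,allow_pickle=True)
print(proj(w,[.48,.325,.162]))
b,top,br,T,cb=meas(im,w,box=(170,100,340,300))
for z in(.07,.08):
    B=onz(w,*cb,z); d=T-B; print("brass",B,np.degrees(np.arctan2(d[1],d[0])),np.hypot(*d[:2]))
R=cv2.minAreaRect(np.argwhere(top)[:,::-1].astype(np.float32)); P=np.array([onz(w,*p,.162)[:2] for p in cv2.boxPoints(R)])
print(P.mean(0),[ (np.degrees(np.arctan2(*(P[i+1]-P[i])[::-1])),np.linalg.norm(P[i+1]-P[i])) for i in range(3)])
go([T[0],T[1],.117],22)
cv2.imwrite("pics/w2c.png",cv2.resize(im[100:320,150:360,::-1],(630,600)))
```

```text
[257.04299438 197.71526645]
blue 657 [256.22678843 189.17199391] topface 396 [257.13131313 194.5959596 ] thr 126.0 brass 83 [256.69879518 130.96385542]
axis at top [0.47732201 0.32399399 0.162     ]
brass [0.43162618 0.30509664 0.07      ] 22.467364686368214 0.04944914359447814
brass [0.43110656 0.30487601 0.08      ] 22.473448816541968 0.05001363946144088
[0.47738061 0.32389322] [(np.float64(112.10548456119282), np.float64(0.015620563085661501)), (np.float64(22.64916206715409), np.float64(0.019190301290870782)), (np.float64(-67.88972405745837), np.float64(0.015962590129488467))]
shift [ 0.0025 -0.0023  0.1336] spin 0.0042 now [0.4789 0.3271 0.2506] 22.24
```

View pics/w2c.png

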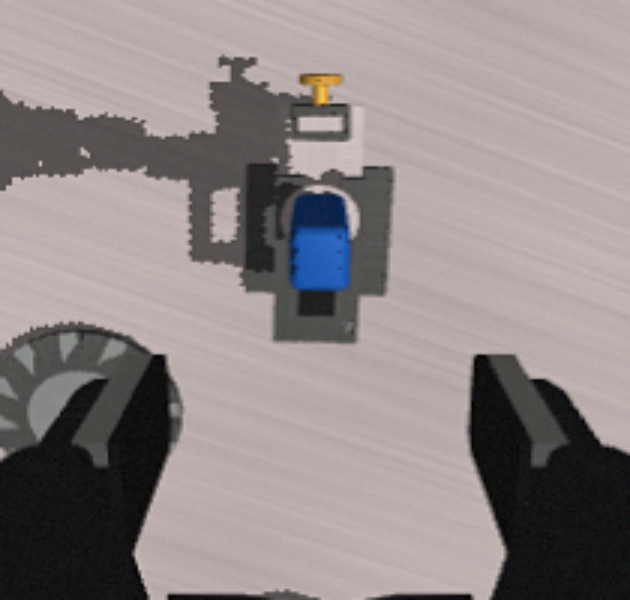

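The close view shows the gripper lined up with the handle, which is at crop (320,255), and the slot opening towards the robot. Now I'll descend and grip.

Request:
play_rows:
  targets: "-0.3 0.001 0 0.035 0; -0.3 0.001 0 0.07 0; -0.3 0.001 0 0.1 0; -0.3 0.001 0 0.12 0; -0.3 0.001 0 0.133 0; -0.3 0.001 0 0.133 0"

```text
clock: 1.87
tcp_pos: [0.476, 0.3268, 0.1152]
orientation: [0.609, -3.077, 0.003]
contact_force: [-0.3, -0.7, 0.2]
grip_width: 0.0555
gripper_force: 0.0
```

Request:
play_rows:
  targets: "0.2 0 0 0 0; 0.4 0 0 0 0; 0.6 0 0 0 0; 0.8 0 0 0 0; 1 0 0 0 0; 1 0 0 0 0; 1 0 0 0 0"
  squeeze: 90

```text
clock: 2.45
tcp_pos: [0.4794, 0.3273, 0.1198]
orientation: [-0.605, 3.08, 0.003]
contact_force: [-0.5, 0.6, 6.6]
grip_width: 0.017
gripper_force: 87.7
```

Run:
```python
from h import *
o=r.get_obs(); print({k:np.round(o[k],4).tolist() for k in('clock','tcp_pos','contact_force','moment','grip_width','gripper_force')},pose()[2])
```

```text
{'clock': 2.45, 'tcp_pos': [0.4794, 0.3273, 0.1198], 'contact_force': [-0.4521, 0.5675, 6.6336], 'moment': [0.0745, 0.2701, -0.0143], 'grip_width': 0.017, 'gripper_force': 87.7459} 22.22317978268884
```

Request:
play_rows:
  targets: "1 0 0 -0.002 0; 1 0 0 -0.004 0; 1 0 0 -0.005 0; 1 0 0 -0.005 0"

```text
clock: 2.78
tcp_pos: [0.4785, 0.3262, 0.1233]
orientation: [0.605, -3.083, 0.0]
contact_force: [0.4, -0.6, -2.7]
grip_width: 0.0173
gripper_force: 87.6
```

```bash
cat > st.py <<'E'
from h import *
o=r.get_obs(); R=cv2.Rodrigues(np.array(o['orientation'],float))[0]
print({k:np.round(o[k],4).tolist() for k in('clock','tcp_pos','contact_force','moment','grip_width','gripper_force')},"yaw",pose()[2].round(2),"tilt",R[:,2].round(4), "F tool",(R.T@o['contact_force']).round(2))
E
python3 st.py
```

```text
{'clock': 2.7833, 'tcp_pos': [0.4785, 0.3262, 0.1233], 'contact_force': [0.39, -0.6229, -2.7494], 'moment': [0.0282, -0.0477, -0.0054], 'grip_width': 0.0173, 'gripper_force': 87.6007} yaw 22.22 tilt [-1.e-04 -2.e-04 -1.e+00] F tool [-0.13 -0.72  2.75]
```

Request:
play_rows:
  targets: "1 0.01 0 0 0; 1 0.025 0 0 0; 1 0.04 0 0 0; 1 0.055 0 0 0; 1 0.07 0 0 0; 1 0.085 0 0 0; 1 0.085 0 0 0"

```text
clock: 3.37
tcp_pos: [0.3962, 0.2922, 0.1225]
orientation: [0.607, -3.079, 0.003]
contact_force: [-0.1, 0.1, -2.2]
grip_width: 0.0169
gripper_force: 87.6
```

```bash
python3 st.py
python3 - <<'E'
from h import *
ti=r.camera_info("top"); wi=r.camera_info("wrist")
t=r.grab_frame("top"); w=r.grab_frame("wrist"); 
cv2.imwrite("pics/t3.png",t[:,:,::-1]);cv2.imwrite("pics/w3.png",w[:,:,::-1])
o=np.zeros((600,800,3),np.uint8); o[:300,:400]=cv2.resize(w,(400,300))[:,:,::-1]; o[300:,:]=cv2.resize(t[150:244,60:310],(800,300),interpolation=cv2.INTER_CUBIC)[:,:,::-1]
o[:300,400:]=cv2.resize(w[60:210,156:356],(400,300))[:,:,::-1]
cv2.imwrite("pics/m3.png",o)
E
```

```text
{'clock': 3.3667, 'tcp_pos': [0.3962, 0.2922, 0.1225], 'contact_force': [-0.0717, 0.054, -2.2297], 'moment': [-0.0159, 0.0491, 0.0102], 'grip_width': 0.0169, 'gripper_force': 87.5842} yaw 22.3 tilt [-0.0034 -0.0026 -1.    ] F tool [0.04 0.08 2.23]
```

View pics/m3.png

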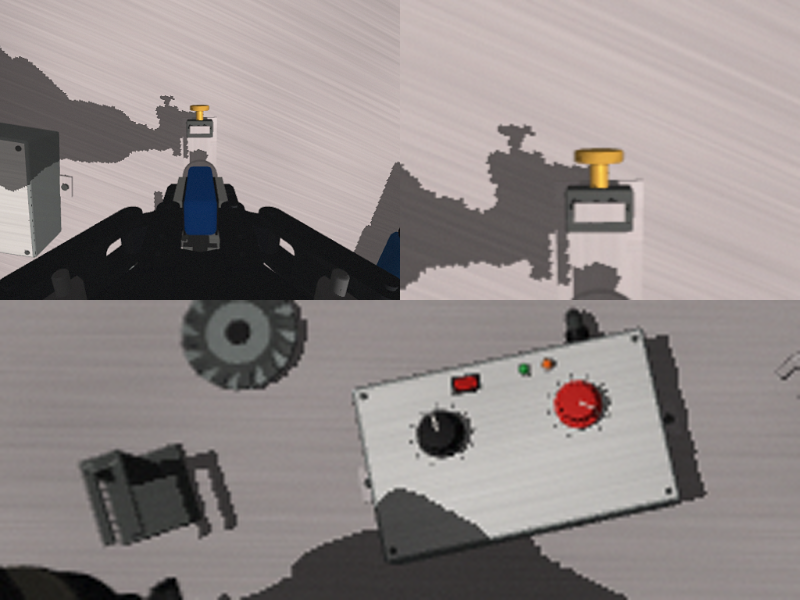

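The puller is out of the holder and held straight. Next I'll lift and go to a viewing pose beyond the red knob, so that the wrist camera looks nearly straight down on it.

Request:
play_rows:
  targets: "1 0 0 -0.035 0; 1 0 -0.02 -0.07 0; 1 -0.01 -0.06 -0.1 0.03; 1 -0.02 -0.1 -0.127 0.06; 1 -0.03 -0.14 -0.127 0.09; 1 -0.04 -0.18 -0.127 0.12; 1 -0.05 -0.22 -0.127 0.15; 1 -0.06 -0.26 -0.127 0.162"

```text
clock: 4.13
tcp_pos: [0.5479, 0.0849, 0.2509]
orientation: [-0.351, 3.12, 0.0]
contact_force: [1.2, 0.8, -2.3]
grip_width: 0.0169
gripper_force: 88.7
```

Run:
```python
from h import *
go([.644,-.019,.25],13)
```

```text
shift [-0.0706 -0.1226  0.0011] spin -0.0025 now [0.5479 0.0849 0.2509] 12.85
```

Request:
play_rows:
  targets: "1 -0.02 -0.035 0 0; 1 -0.04 -0.07 0 0; 1 -0.06 -0.105 0 0; 1 -0.07 -0.122 0 0; 1 -0.07 -0.122 0 0; 1 -0.07 -0.122 0 0"

```text
clock: 4.63
tcp_pos: [0.6424, -0.0181, 0.2495]
orientation: [0.35, -3.122, 0.001]
contact_force: [-0.5, 0.6, -2.4]
grip_width: 0.0168
gripper_force: 88.6
```

```bash
python3 st.py
python3 - <<'E'
from h import *
wi=r.camera_info("wrist"); w=r.grab_frame("wrist"); cv2.imwrite("pics/w4.png",w[:,:,::-1]); np.save("w4.npy",wi,allow_pickle=True)
print("exp",proj(wi,[.581,-.034,.07]))
E
```

```text
{'clock': 4.6333, 'tcp_pos': [0.6424, -0.0181, 0.2495], 'contact_force': [-0.5144, 0.5915, -2.3612], 'moment': [0.0481, 0.0128, -0.0021], 'grip_width': 0.0168, 'gripper_force': 88.5838} yaw 12.78 tilt [-5.e-04 -7.e-04 -1.e+00] F tool [0.37 0.69 2.36]
exp [256.06725678 120.24387115]
```

View pics/w4.png

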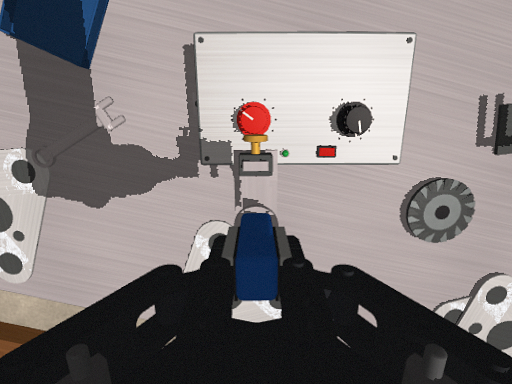

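Wrist view: the red knob is at (254,119), nearly at nadir. The black knob is at (353,120), and the panel spans u 194-415, v 33-163. Now the exact pose.

Run:
```python
from h import *
im=cv2.imread("pics/w4.png"); w=np.load("w4.npy",allow_pickle=True).item()
h=cv2.cvtColor(im,cv2.COLOR_BGR2HSV).astype(int); H,S,V=h[...,0],h[...,1],h[...,2]
def big(m,b):
    q=np.zeros(m.shape,np.uint8); q[b[1]:b[3],b[0]:b[2]]=m[b[1]:b[3],b[0]:b[2]]
    return max(cv2.findContours(q,0,cv2.CHAIN_APPROX_NONE)[0],key=cv2.contourArea)
red=big(((H<8)|(H>172))&(S>120)&(V>60),(225,90,290,148)); K=[]
(c,rad)=cv2.minEnclosingCircle(red); print("red",c,rad,cv2.boundingRect(red)); K.append(onz(w,*c,.0635)); print(K[0])
blk=big(V<90,(325,90,385,150)); (c,rad)=cv2.minEnclosingCircle(blk); print("blk",c,rad,cv2.boundingRect(blk)); K.append(onz(w,*c,.0635)); print(K[1])
d=K[1]-K[0]; print("sep",np.hypot(*d[:2]),"yaw",np.degrees(np.arctan2(-d[0],d[1])))
m=((V>165)&(S<40)).astype(np.uint8); m=cv2.morphologyEx(m,cv2.MORPH_OPEN,np.ones((3,3))); m=m*0+m
q=np.zeros_like(m); q[20:175,185:425]=m[20:175,185:425]
# subpixel-ish edges: left, right, top lines
pts={'T':[],'L':[],'R':[]}
for u in range(215,400,6): pts['T'].append((u,np.flatnonzero(q[:,u])[0]-.5))
for v in range(55,135,5):
    f=np.flatnonzero(q[v]); pts['L'].append((f[0]-.5,v)); pts['R'].append((f[-1]+.5,v))
for k,p in pts.items():
    P=np.array([onz(w,*a,.055)[:2] for a in p]); l=cv2.fitLine(P.astype(np.float32),cv2.DIST_HUBER,0,.01,.01).ravel(); print(k,np.degrees(np.arctan2(l[1],l[0])),l[2:])
    pts[k]=l
cy,sy=np.cos(np.radians(13)),np.sin(np.radians(13))
for k,l in pts.items(): print(k,"box axes coords rel red", (l[2]-K[0][0])*cy+(l[3]-K[0][1])*sy, -(l[2]-K[0][0])*sy+(l[3]-K[0][1])*cy)
```

```text
red (253.0, 119.0) 17.49295425415039 (237, 102, 34, 33)
[ 0.58055395 -0.03775431  0.0635    ]
blk (352.5625, 119.5625) 18.70525360107422 (336, 102, 36, 35)
[0.55530913 0.07529358 0.0635    ]
sep 0.11583232425783437 yaw 12.58823484591787
T -76.933685 [4.631390e-01 4.063784e-04]
L -3.4978058 [ 0.5655945  -0.11740088]
R 21.63145 [0.50263727 0.1502053 ]
T box axes coords rel red -0.10582132833251065 0.06359525347535792
L box axes coords rel red -0.03249262564438131 -0.07424008181397268
R box axes coords rel red -0.03363797168104863 0.20066966030082148
```

Request:
play_rows:
  targets: "1 0.03 -0.001 0 0; 1 0.06 -0.002 0 0; 1 0.09 -0.003 0 0; 1 0.115 -0.003 0.01 0; 1 0.115 -0.003 0.04 0; 1 0.115 -0.003 0.065 0; 1 0.115 -0.003 0.075 0; 1 0.115 -0.003 0.075 0"

```text
clock: 5.35
tcp_pos: [0.5283, -0.0437, 0.1732]
orientation: [0.357, -3.117, -0.001]
contact_force: [-0.6, -0.1, -2.1]
grip_width: 0.0169
gripper_force: 88.6
```

```bash
python3 st.py
python3 - <<'E'
from h import *
si=r.camera_info("side"); s=r.grab_frame("side"); cv2.imwrite("pics/s5.png",s[:,:,::-1])
w=r.grab_frame("wrist"); cv2.imwrite("pics/w5.png",w[:,:,::-1])
p,R,y=pose(); 
for z in (-.017,-.069,-.093): print(z,proj(si,p+[0,0,z]),proj(si,p+R@[.036,0,-z]),proj(si,p+R@[-.017,-.0185,-z]))
u,v=proj(si,p+[0,0,-.06]).astype(int); print(u,v)
c=s[v-50:v+50,u-66:u+67]; cv2.imwrite("pics/s5c.png",cv2.resize(c,(798,600),interpolation=cv2.INTER_CUBIC)[:,:,::-1]); print(u-66,v-50)
E
```

```text
{'clock': 5.35, 'tcp_pos': [0.5283, -0.0437, 0.1732], 'contact_force': [-0.6026, -0.099, -2.0967], 'moment': [0.0055, -0.0173, 0.0162], 'grip_width': 0.0169, 'gripper_force': 88.5504} yaw 13.07 tilt [-4.7e-03  3.0e-04 -1.0e+00] F tool [0.6  0.04 2.1 ]
-0.017 [259.85895096 170.69834614] [251.17510969 176.07109044] [269.10401408 170.62432986]
-0.069 [259.46014996 186.54638052] [251.01439981 192.10330166] [268.45965173 186.45223063]
-0.093 [259.28309154 193.57418433] [250.94388133 199.20472607] [268.17276351 193.47135094]
259 183
193 133
```

View pics/s5c.png

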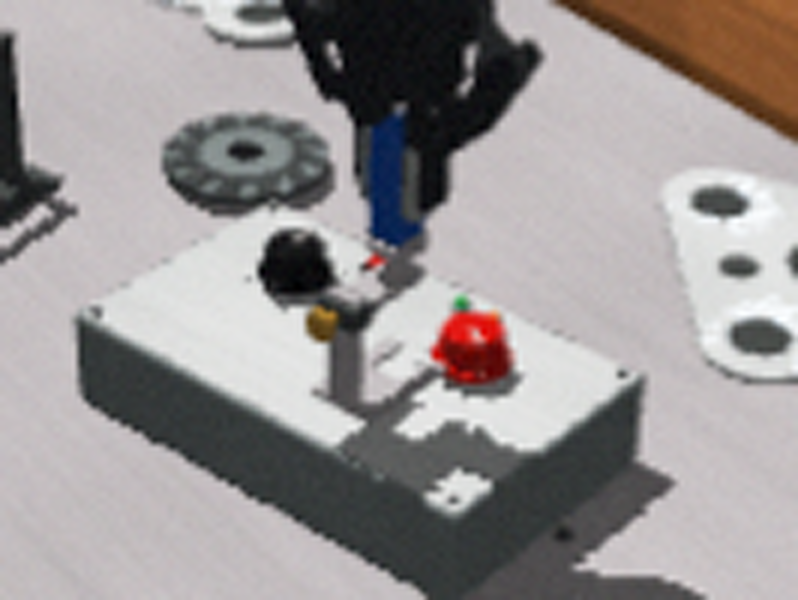

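The side view shows the stem's foot at crop (350,403), so the fork is close to its longest setting. First contact should come at a TCP height of about 0.143-0.150. I'll go down to about 0.155, then in small steps.

Request:
play_rows:
  targets: "1 0 0 0.007 0; 1 0 0 0.013 0; 1 0 0 0.017 0; 1 0 0 0.019 0; 1 0 0 0.019 0"

```text
clock: 5.87
tcp_pos: [0.5301, -0.0452, 0.1557]
orientation: [0.354, -3.121, -0.0]
contact_force: [-0.5, -0.3, -2.8]
grip_width: 0.0166
gripper_force: 88.6
```

Request:
play_rows:
  targets: "1 0 0 0.0005 0; 1 0 0 0.001 0; 1 0 0 0.001 0"

```text
clock: 6.12
tcp_pos: [0.5305, -0.0452, 0.1553]
orientation: [-0.354, 3.121, 0.0]
contact_force: [-0.4, 0.2, -2.8]
grip_width: 0.017
gripper_force: 88.5
```

Request:
play_rows:
  targets: "1 0 0 0.0007 0; 1 0 0 0.0015 0; 1 0 0 0.0015 0"

```text
clock: 6.37
tcp_pos: [0.5303, -0.0451, 0.1536]
orientation: [0.354, -3.121, -0.0]
contact_force: [0.8, 0.1, -1.0]
grip_width: 0.0172
gripper_force: 88.5
```

Request:
play_rows:
  targets: "1 0 0 0.0007 0; 1 0 0 0.0015 0; 1 0 0 0.0015 0"

```text
clock: 6.62
tcp_pos: [0.5302, -0.0452, 0.152]
orientation: [0.354, -3.121, -0.0]
contact_force: [-0.6, 0.2, -2.5]
grip_width: 0.0169
gripper_force: 88.5
```

Request:
play_rows:
  targets: "1 0 0 0.0007 0; 1 0 0 0.0015 0; 1 0 0 0.0015 0"

```text
clock: 6.87
tcp_pos: [0.5302, -0.0451, 0.1505]
orientation: [0.354, -3.121, -0.0]
contact_force: [0.2, -0.6, -3.1]
grip_width: 0.0171
gripper_force: 88.5
```

Request:
play_rows:
  targets: "1 0 0 0.0005 0; 1 0 0 0.001 0; 1 0 0 0.001 0"

```text
clock: 7.12
tcp_pos: [0.5303, -0.0452, 0.1496]
orientation: [0.354, -3.121, -0.0]
contact_force: [-0.0, -0.0, -1.3]
grip_width: 0.017
gripper_force: 88.5
```

Request:
play_rows:
  targets: "1 0 0 0.0005 0; 1 0 0 0.001 0; 1 0 0 0.001 0"

```text
clock: 7.37
tcp_pos: [0.5303, -0.0452, 0.1486]
orientation: [0.354, -3.121, -0.0]
contact_force: [-0.8, -0.6, -2.6]
grip_width: 0.0166
gripper_force: 88.5
```

Request:
play_rows:
  targets: "1 0 0 0.0005 0; 1 0 0 0.0005 0"

```text
clock: 7.53
tcp_pos: [0.5303, -0.0452, 0.1481]
orientation: [0.354, -3.121, -0.0]
contact_force: [0.2, 0.6, -2.7]
grip_width: 0.0168
gripper_force: 88.5
```

Request:
play_rows:
  targets: "1 0 0 0.0005 0; 1 0 0 0.001 0; 1 0 0 0.001 0"

```text
clock: 7.78
tcp_pos: [0.5303, -0.0451, 0.1471]
orientation: [0.354, -3.121, -0.0]
contact_force: [-0.6, 0.4, -2.9]
grip_width: 0.0168
gripper_force: 88.6
```

Request:
play_rows:
  targets: "1 0 0 0.0005 0; 1 0 0 0.0005 0"

```text
clock: 7.95
tcp_pos: [0.5304, -0.0452, 0.1467]
orientation: [-0.354, 3.121, 0.0]
contact_force: [0.9, -0.3, -2.0]
grip_width: 0.017
gripper_force: 88.6
```

Request:
play_rows:
  targets: "1 0 0 0.0005 0; 1 0 0 0.001 0; 1 0 0 0.001 0"

```text
clock: 8.2
tcp_pos: [0.5307, -0.0453, 0.1461]
orientation: [-0.354, 3.121, -0.0]
contact_force: [-1.3, 0.0, 2.9]
grip_width: 0.017
gripper_force: 89.4
```

Request:
play_rows:
  targets: "1 0 0 0.0005 0; 1 0 0 0.0005 0"

```text
clock: 8.37
tcp_pos: [0.5308, -0.0453, 0.1458]
orientation: [-0.354, 3.121, -0.0]
contact_force: [-0.7, -0.7, 5.2]
grip_width: 0.0169
gripper_force: 89.8
```

Contact with the panel comes at a TCP height of about 0.1467. I'll ease the press to a light touch, trim sideways, and slide towards the knob, watching the force.

Request:
play_rows:
  targets: "1 0 0 -0.001 0; 1 0 -0.0012 -0.001 0; 1 -0.005 -0.0012 -0.001 0; 1 -0.01 -0.0012 -0.001 0; 1 -0.015 -0.0012 -0.001 0; 1 -0.02 -0.0012 -0.001 0; 1 -0.02 -0.0012 -0.001 0"

```text
clock: 8.95
tcp_pos: [0.5515, -0.0416, 0.1462]
orientation: [-0.355, 3.12, -0.001]
contact_force: [0.3, -1.9, 1.8]
grip_width: 0.0169
gripper_force: 89.3
```

```bash
python3 st.py
```

```text
{'clock': 8.95, 'tcp_pos': [0.5515, -0.0416, 0.1462], 'contact_force': [0.2947, -1.8508, 1.8454], 'moment': [-0.3982, 0.2815, 0.0303], 'grip_width': 0.0169, 'gripper_force': 89.291} yaw 12.97 tilt [ 1.2e-03 -2.0e-04 -1.0e+00] F tool [ 0.13 -1.87 -1.84]
```

Request:
play_rows:
  targets: "1 -0.0015 0 -0.0003 0; 1 -0.003 0 -0.0003 0; 1 -0.0045 0 -0.0003 0; 1 -0.006 0 -0.0003 0; 1 -0.0075 0 -0.0003 0; 1 -0.0075 0 -0.0003 0"

```text
clock: 9.45
tcp_pos: [0.5577, -0.0398, 0.1465]
orientation: [-0.355, 3.121, 0.0]
contact_force: [-0.7, -0.0, -0.0]
grip_width: 0.0169
gripper_force: 89.2
```

```bash
python3 st.py
```

```text
{'clock': 9.45, 'tcp_pos': [0.5577, -0.0398, 0.1465], 'contact_force': [-0.7102, -0.04, -0.0052], 'moment': [-0.0532, 0.3354, 0.0252], 'grip_width': 0.0169, 'gripper_force': 89.1825} yaw 12.96 tilt [ 4.e-04  3.e-04 -1.e+00] F tool [0.7  0.12 0.  ]
```

Request:
play_rows:
  targets: "1 -0.0015 0 0 0; 1 -0.003 0 0 0; 1 -0.0045 0 0 0; 1 -0.006 0 0 0; 1 -0.0075 0 0 0; 1 -0.009 0 0 0; 1 -0.009 0 0 0"

```text
clock: 10.03
tcp_pos: [0.5666, -0.038, 0.1465]
orientation: [-0.354, 3.121, 0.0]
contact_force: [-1.0, 0.5, -0.3]
grip_width: 0.017
gripper_force: 89.1
```

Request:
play_rows:
  targets: "1 -0.0015 0 0 0; 1 -0.003 0 0 0; 1 -0.0045 0 0 0; 1 -0.006 0 0 0; 1 -0.006 0 0 0"

```text
clock: 10.45
tcp_pos: [0.5724, -0.0367, 0.1465]
orientation: [-0.354, 3.121, -0.0]
contact_force: [-0.0, -0.6, -0.1]
grip_width: 0.0171
gripper_force: 89.1
```

```bash
python3 st.py
```

```text
{'clock': 10.45, 'tcp_pos': [0.5724, -0.0367, 0.1465], 'contact_force': [-0.0383, -0.6038, -0.1389], 'moment': [-0.0143, 0.2385, -0.063], 'grip_width': 0.0171, 'gripper_force': 89.0794} yaw 12.95 tilt [ 4.e-04  0.e+00 -1.e+00] F tool [ 0.17 -0.58  0.14]
```

Request:
play_rows:
  targets: "1 -0.001 0 0 0; 1 -0.002 0 0 0; 1 -0.003 0 0 0; 1 -0.004 0 0 0; 1 -0.005 0 0 0; 1 -0.005 0 0 0"

```text
clock: 10.95
tcp_pos: [0.5772, -0.0356, 0.1465]
orientation: [-0.354, 3.121, 0.0]
contact_force: [-0.7, -0.3, -0.0]
grip_width: 0.0171
gripper_force: 89.1
```

Request:
play_rows:
  targets: "1 -0.0005 0 0 0; 1 -0.001 0 0 0; 1 -0.001 0 0 0"

```text
clock: 11.2
tcp_pos: [0.5779, -0.0354, 0.1465]
orientation: [-0.354, 3.122, 0.0]
contact_force: [-0.8, 0.0, -0.6]
grip_width: 0.0168
gripper_force: 89.1
```

Request:
play_rows:
  targets: "1 -0.0005 0 0 0; 1 -0.001 0 0 0; 1 -0.001 0 0 0"

```text
clock: 11.45
tcp_pos: [0.5789, -0.0352, 0.1465]
orientation: [-0.354, 3.122, 0.0]
contact_force: [-1.4, 0.1, -0.2]
grip_width: 0.0169
gripper_force: 89.1
```

Request:
play_rows:
  targets: "1 -0.0005 0 0 0; 1 -0.001 0 0 0; 1 -0.001 0 0 0"

```text
clock: 11.7
tcp_pos: [0.5799, -0.035, 0.1465]
orientation: [-0.354, 3.121, 0.0]
contact_force: [-1.2, 0.2, -1.7]
grip_width: 0.0172
gripper_force: 89.1
```

Request:
play_rows:
  targets: "1 -0.0005 0 0 0; 1 -0.001 0 0 0; 1 -0.001 0 0 0"

```text
clock: 11.95
tcp_pos: [0.5809, -0.0348, 0.1465]
orientation: [-0.354, 3.121, 0.0]
contact_force: [-0.1, -0.3, -0.5]
grip_width: 0.0167
gripper_force: 89.1
```

Request:
play_rows:
  targets: "1 -0.0005 0 0 0; 1 -0.001 0 0 0; 1 -0.001 0 0 0"

```text
clock: 12.2
tcp_pos: [0.5819, -0.0345, 0.1465]
orientation: [-0.354, 3.121, 0.0]
contact_force: [-0.5, -0.6, -0.7]
grip_width: 0.0169
gripper_force: 89.1
```

Request:
play_rows:
  targets: "1 -0.0005 0 0 0; 1 -0.001 0 0 0; 1 -0.001 0 0 0"

```text
clock: 12.45
tcp_pos: [0.5829, -0.0343, 0.1465]
orientation: [-0.354, 3.121, 0.0]
contact_force: [-0.8, -0.6, 0.2]
grip_width: 0.0174
gripper_force: 89.1
```

Request:
play_rows:
  targets: "1 -0.0005 0 0 0; 1 -0.001 0 0 0; 1 -0.001 0 0 0"

```text
clock: 12.7
tcp_pos: [0.5833, -0.0343, 0.1464]
orientation: [0.354, -3.12, -0.0]
contact_force: [-2.7, -0.8, 0.1]
grip_width: 0.0169
gripper_force: 89.1
```

Request:
play_rows:
  targets: "1 -0.0005 0 0 0; 1 -0.001 0 0 0; 1 -0.001 0 0 0"

```text
clock: 12.95
tcp_pos: [0.5839, -0.0342, 0.1463]
orientation: [0.354, -3.12, 0.0]
contact_force: [-4.6, -1.3, 1.4]
grip_width: 0.017
gripper_force: 89.2
```

Request:
play_rows:
  targets: "1 -0.0005 0 -0.0002 0; 1 -0.001 0 -0.0004 0; 1 -0.001 0 -0.0004 0; 1 -0.001 0 -0.0004 0"

```text
clock: 13.28
tcp_pos: [0.5843, -0.0341, 0.1464]
orientation: [0.353, -3.119, 0.0]
contact_force: [-6.2, -1.9, 1.3]
grip_width: 0.017
gripper_force: 89.1
```

```bash
python3 st.py
python3 - <<'E'
from h import *
s=r.grab_frame("side"); si=r.camera_info("side"); cv2.imwrite("pics/s6.png",s[:,:,::-1])
p,R,y=pose(); h=cv2.cvtColor(s,cv2.COLOR_RGB2HSV).astype(int); H,S,V=h[...,0],h[...,1],h[...,2]
m=(((H<8)|(H>172))&(S>150)&(V>80)); m[:,:240]=0; m[:170]=0;m[215:]=0
a=np.argwhere(m); print(len(a),a.mean(0)[::-1],a.min(0)[::-1],a.max(0)[::-1])
for K in ([.5806,-.0378],[.580,-.0354],[.584,-.034]): print(K,proj(si,[*K,.0655]),proj(si,[*K,.0805]))
E
```

```text
{'clock': 13.2833, 'tcp_pos': [0.5843, -0.0341, 0.1464], 'contact_force': [-6.1838, -1.8737, 1.2838], 'moment': [-0.3755, 1.7541, 0.0174], 'grip_width': 0.017, 'gripper_force': 89.1192} yaw 12.92 tilt [-3.e-03 -4.e-04 -1.e+00] F tool [ 6.45 -0.44 -1.26]
118 [269.79661017 189.28813559] [254 176] [277 196]
[0.5806, -0.0378] [271.37942629 191.6600257 ] [271.57751577 187.42443445]
[0.58, -0.0354] [270.707963  191.3444719] [270.90072789 187.11110998]
[0.584, -0.034] [271.47873908 190.66819877] [271.6767803  186.44055021]
```

The force is now purely along the approach direction (6.5 N) with no sideways part, so the fork is home against the nut. I'll ease off the push and start a slow straight pull.

Request:
play_rows:
  targets: "1 0.0009 0 0 0; 1 0.0018 0 0 0; 1 0.0018 0 -0.0004 0; 1 0.0018 0 -0.0008 0; 1 0.0018 0 -0.0012 0; 1 0.0018 0 -0.0016 0; 1 0.0018 0 -0.0016 0"

```text
clock: 13.92
tcp_pos: [0.5837, -0.034, 0.1483]
orientation: [0.354, -3.121, -0.0]
contact_force: [-2.4, -0.5, -4.4]
grip_width: 0.017
gripper_force: 88.5
```

```bash
python3 st.py
```

```text
{'clock': 13.9167, 'tcp_pos': [0.5837, -0.034, 0.1483], 'contact_force': [-2.4418, -0.5363, -4.4387], 'moment': [-0.2364, 0.9902, 0.0089], 'grip_width': 0.017, 'gripper_force': 88.4999} yaw 12.95 tilt [-6.e-04  0.e+00 -1.e+00] F tool [2.5  0.02 4.44]
```

Request:
play_rows:
  targets: "1 0.0003 0 -0.0003 0; 1 0.0003 0 -0.0006 0; 1 0.0003 0 -0.0009 0; 1 0.0003 0 -0.0012 0; 1 0.0003 0 -0.0015 0; 1 0.0003 0 -0.0015 0"

```text
clock: 14.42
tcp_pos: [0.5842, -0.034, 0.1503]
orientation: [-0.354, 3.12, 0.0]
contact_force: [-1.6, 0.4, -4.3]
grip_width: 0.0168
gripper_force: 88.5
```

```bash
python3 st.py
```

```text
{'clock': 14.4167, 'tcp_pos': [0.5842, -0.034, 0.1503], 'contact_force': [-1.6326, 0.3506, -4.3326], 'moment': [-0.0515, 0.4133, 0.033], 'grip_width': 0.0168, 'gripper_force': 88.4606} yaw 12.95 tilt [ 1.2e-03  2.0e-04 -1.0e+00] F tool [1.52 0.71 4.33]
```

```bash
cat > red.py <<'E'
from h import *
import sys
def blob(s):
    h=cv2.cvtColor(s,cv2.COLOR_RGB2HSV).astype(int); H,S,V=h[...,0],h[...,1],h[...,2]
    m=(((H<8)|(H>172))&(S>150)&(V>80)); m[:,:258]=0; m[:,290:]=0; m[:140]=0;m[215:]=0
    a=np.argwhere(m); return len(a),a.mean(0)[::-1].round(2),a.min(0)[::-1],a.max(0)[::-1]
if __name__=="__main__":
    print("before",blob(cv2.imread("pics/s6.png")[:,:,::-1].copy())); s=r.grab_frame("side"); cv2.imwrite("pics/"+sys.argv[1],s[:,:,::-1]); print("now",blob(s))
E
python3 red.py s7.png; python3 st.py
```

```text
before (109, array([270.94, 190.28]), array([258, 177]), array([277, 196]))
now (109, array([271.11, 189.77]), array([258, 177]), array([277, 195]))
{'clock': 14.4667, 'tcp_pos': [0.5841, -0.0339, 0.1502], 'contact_force': [-1.3875, -0.0548, -4.6105], 'moment': [-0.0579, 0.3809, 0.0006], 'grip_width': 0.0167, 'gripper_force': 88.4589} yaw 12.96 tilt [ 1.1e-03  2.0e-04 -1.0e+00] F tool [1.37 0.26 4.61]
```

The knob has risen about 1.8 mm in the side view and the load has dropped, so it has popped. I'll carry on up slowly.

Request:
play_rows:
  targets: "1 0 0 -0.0005 0; 1 0 0 -0.001 0; 1 0 0 -0.0015 0; 1 0 0 -0.002 0; 1 0 0 -0.0025 0; 1 0 0 -0.003 0; 1 0 0 -0.003 0"

```text
clock: 15.05
tcp_pos: [0.5835, -0.0341, 0.153]
orientation: [0.354, -3.121, -0.0]
contact_force: [-0.6, 0.1, -6.5]
grip_width: 0.0168
gripper_force: 88.3
```

```bash
python3 st.py; python3 red.py s8.png
```

```text
{'clock': 15.05, 'tcp_pos': [0.5835, -0.0341, 0.153], 'contact_force': [-0.6362, 0.0956, -6.532], 'moment': [0.0349, 0.4001, -0.0505], 'grip_width': 0.0168, 'gripper_force': 88.3131} yaw 12.95 tilt [-4.e-04  1.e-04 -1.e+00] F tool [0.6  0.23 6.53]
before (109, array([270.94, 190.28]), array([258, 177]), array([277, 196]))
now (112, array([270.94, 189.27]), array([258, 177]), array([277, 195]))
```

Request:
play_rows:
  targets: "1 0 0 -0.0006 0; 1 0 0 -0.0012 0; 1 0 0 -0.0018 0; 1 0 0 -0.0024 0; 1 0 0 -0.003 0; 1 0 0 -0.0036 0; 1 0 0 -0.0042 0; 1 0 0 -0.0048 0"

```text
clock: 15.77
tcp_pos: [0.5844, -0.0342, 0.1585]
orientation: [-0.354, 3.12, -0.0]
contact_force: [-0.4, 0.7, -1.6]
grip_width: 0.0168
gripper_force: 88.7
```

Request:
play_rows:
  targets: "1 0 0 -0.0006 0; 1 0 0 -0.0012 0; 1 0 0 -0.0018 0; 1 0 0 -0.0024 0; 1 0 0 -0.003 0; 1 0 0 -0.0036 0; 1 0 0 -0.0042 0; 1 0 0 -0.0048 0"

```text
clock: 16.43
tcp_pos: [0.5836, -0.0341, 0.1627]
orientation: [0.354, -3.122, -0.0]
contact_force: [-0.5, -0.2, -3.0]
grip_width: 0.017
gripper_force: 88.7
```

```bash
python3 st.py; python3 red.py s9.png
```

```text
{'clock': 16.4333, 'tcp_pos': [0.5836, -0.0341, 0.1627], 'contact_force': [-0.5094, -0.2429, -3.0294], 'moment': [0.0337, -0.0147, 0.0034], 'grip_width': 0.017, 'gripper_force': 88.6689} yaw 12.95 tilt [-0.  0. -1.] F tool [ 0.55 -0.12  3.03]
before (109, array([270.94, 190.28]), array([258, 177]), array([277, 196]))
now (107, array([270.98, 186.63]), array([258, 177]), array([277, 192]))
```

Request:
play_rows:
  targets: "1 0 0 -0.0007 0; 1 0 0 -0.0014 0; 1 0 0 -0.0021 0; 1 0 0 -0.0028 0; 1 0 0 -0.0035 0; 1 0 0 -0.0042 0; 1 0 0 -0.005 0; 1 0 0 -0.006 0"

```text
clock: 17.15
tcp_pos: [0.5836, -0.0341, 0.1687]
orientation: [0.354, -3.122, -0.0]
contact_force: [0.2, -0.7, -2.7]
grip_width: 0.0172
gripper_force: 88.7
```

Request:
play_rows:
  targets: "1 0 0 -0.001 0; 1 0 0 -0.002 0; 1 0 0 -0.003 0; 1 0 0 -0.004 0; 1 0 0 -0.005 0; 1 0 0 -0.007 0; 1 0 0 -0.009 0; 1 0 0 -0.011 0"

```text
clock: 17.82
tcp_pos: [0.5836, -0.0342, 0.1798]
orientation: [-0.354, 3.122, 0.0]
contact_force: [-0.0, 0.0, -2.6]
grip_width: 0.0169
gripper_force: 88.7
```

Request:
play_rows:
  targets: "1 0 0 -0.002 0; 1 0 0 -0.005 0; 1 0 0 -0.008 0; 1 0 0 -0.012 0; 1 0 0 -0.016 0; 1 0 0 -0.019 0; 1 0 0 -0.02 0; 1 0 0 -0.02 0"

```text
clock: 18.48
tcp_pos: [0.5839, -0.0341, 0.2001]
orientation: [-0.354, 3.121, -0.0]
contact_force: [0.2, -0.0, -3.2]
grip_width: 0.0172
gripper_force: 88.7
```

```bash
python3 st.py; python3 red.py s10.png
python3 - <<'E'
import cv2,numpy as np
from h import *
s=cv2.imread("pics/s10.png"); t=r.grab_frame("top")
a=cv2.resize(s[120:220,200:333],(798,600),interpolation=cv2.INTER_CUBIC); cv2.imwrite("pics/s10c.png",a)
E
```

```text
{'clock': 18.4833, 'tcp_pos': [0.5839, -0.0341, 0.2001], 'contact_force': [0.1653, -0.0374, -3.2287], 'moment': [-0.0045, -0.0067, 0.0048], 'grip_width': 0.0172, 'gripper_force': 88.668} yaw 12.95 tilt [ 8.e-04  1.e-04 -1.e+00] F tool [-0.15 -0.07  3.23]
before (109, array([270.94, 190.28]), array([258, 177]), array([277, 196]))
now (109, array([271.83, 175.94]), array([258, 170]), array([278, 181]))
```

View pics/s10c.png

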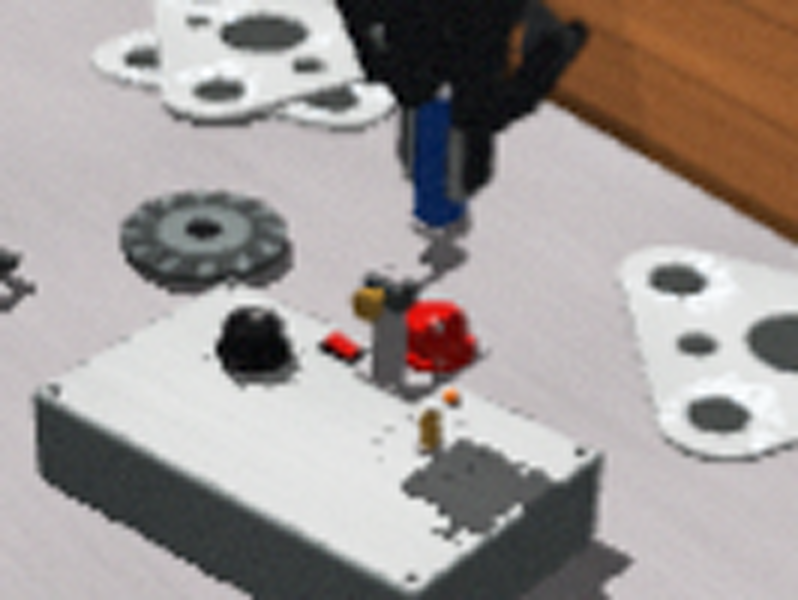

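The red knob sits on the fork at crop (440,337), the shaft is bare at (430,430), and the black knob is still on its shaft. I'll carry the knob smoothly to the tray.

Request:
play_rows:
  targets: "1 0.0017 -0.0031 0 0; 1 0.0052 -0.0093 0 0; 1 0.0104 -0.0185 0 0; 1 0.0174 -0.0309 0 0; 1 0.0261 -0.0464 0 0; 1 0.0348 -0.0618 0 0; 1 0.0435 -0.0773 0 0; 1 0.0522 -0.0927 0 0"

```text
clock: 19.25
tcp_pos: [0.5524, -0.1389, 0.1997]
orientation: [0.351, -3.122, 0.001]
contact_force: [0.4, -1.0, -2.8]
grip_width: 0.0166
gripper_force: 88.7
```

Request:
play_rows:
  targets: "1 0.0087 -0.0155 0 0; 1 0.0174 -0.0309 0 0; 1 0.0261 -0.0464 0 0; 1 0.0348 -0.0618 0 0; 1 0.0435 -0.0773 0 0; 1 0.0522 -0.0927 0 0; 1 0.0609 -0.1082 0 0; 1 0.0696 -0.1236 0 0"

```text
clock: 19.92
tcp_pos: [0.5118, -0.2748, 0.1997]
orientation: [0.351, -3.122, 0.001]
contact_force: [0.0, -0.2, -2.8]
grip_width: 0.0168
gripper_force: 88.7
```

Request:
play_rows:
  targets: "1 0.007 -0.0124 0 0; 1 0.0122 -0.0216 0 0; 1 0.0157 -0.0278 0 0; 1 0.0174 -0.0309 0 0; 1 0.0174 -0.0309 0 0"

```text
clock: 20.33
tcp_pos: [0.5028, -0.3071, 0.1996]
orientation: [0.352, -3.122, 0.0]
contact_force: [0.4, 0.1, -3.0]
grip_width: 0.0169
gripper_force: 88.7
```

Request:
play_rows:
  targets: "1 0 0 0 0.02; 1 0 0 0 0.06; 1 0 0 0 0.12; 1 0 0 0 0.18; 1 0 0 0 0.25; 1 0 0 0 0.31; 1 0 0 0 0.37; 1 0 0 0 0.41"

```text
clock: 21.0
tcp_pos: [0.504, -0.3049, 0.1995]
orientation: [0.292, 3.128, 0.001]
contact_force: [-0.3, -0.8, -2.9]
grip_width: 0.0174
gripper_force: 89.0
```

Request:
play_rows:
  targets: "1 0 0 0 0.02; 1 0 0 0 0.025; 1 0 0 0 0.025"

```text
clock: 21.25
tcp_pos: [0.5037, -0.3055, 0.1996]
orientation: [0.326, 3.125, 0.0]
contact_force: [-0.7, 0.5, -2.7]
grip_width: 0.0172
gripper_force: 89.0
```

```bash
python3 st.py
python3 - <<'E'
from h import *
go([.504,-.306,.2],-12.1)
s=r.grab_frame("side"); cv2.imwrite("pics/s11.png",s[:,:,::-1])
h=cv2.cvtColor(s,cv2.COLOR_RGB2HSV).astype(int); H,S,V=h[...,0],h[...,1],h[...,2]
m=(((H<8)|(H>172))&(S>150)&(V>80)).astype(np.uint8)
n,l,st,c=cv2.connectedComponentsWithStats(m); print([(st[i,4],c[i].round(1)) for i in range(1,n) if st[i,4]>20])
p,R,y=pose(); print(proj(r.camera_info("side"),p+[0,0,-.08]))
wi=r.camera_info("wrist"); w=r.grab_frame("wrist"); cv2.imwrite("pics/w11.png",w[:,:,::-1])
# tray in the wrist view: blue mask corners
h=cv2.cvtColor(w,cv2.COLOR_RGB2HSV).astype(int); b=((abs(h[...,0]-110)<14)&(h[...,1]>120)&(h[...,2]>40)).astype(np.uint8)
n,l,st,c=cv2.connectedComponentsWithStats(b); print([(st[i],c[i].round(1)) for i in range(1,n) if st[i,4]>200])
for q in [(-65,-55),(-65,55)]:
    a=np.radians(-12.1); P=[.4919+(np.cos(a)*q[0]-np.sin(a)*q[1])/1e3,-.3038+(np.sin(a)*q[0]+np.cos(a)*q[1])/1e3,.02]; print(P,proj(wi,P))
E
```

```text
{'clock': 21.25, 'tcp_pos': [0.5037, -0.3055, 0.1996], 'contact_force': [-0.6884, 0.5078, -2.7133], 'moment': [-0.0423, 0.0214, -0.0613], 'grip_width': 0.0172, 'gripper_force': 88.9743} yaw -11.89 tilt [ 0.e+00  3.e-04 -1.e+00] F tool [0.78 0.35 2.71]
shift [-0.0004 -0.0004 -0.0004] spin 0.0036 now [ 0.5037 -0.3055  0.1996] -11.89
[(np.int32(192), array([317.3, 239. ]))]
[318.39005952 237.81535682]
[(array([ 207,  108,   97,  108, 6695], dtype=int32), array([254.8, 151.7])), (array([  77,  123,   80,   78, 5276], dtype=int32), array([117.6, 161.1])), (array([ 235,  213,   43,   88, 3318], dtype=int32), array([256.1, 258.7])), (array([ 19, 295,  66,  30, 958], dtype=int32), array([ 54.2, 309.9]))]
[np.float64(0.4168150686509804), np.float64(-0.3439528714329749), 0.02] [208.65730844 107.07388462]
[np.float64(0.4398731105704008), np.float64(-0.23639671538952825), 0.02] [306.38437951 107.39863661]
```

The tray corners in the wrist view match the prediction to within 2 px, and the knob is still on the fork. I'll lower gently.

Request:
play_rows:
  targets: "1 0 0 0.003 0; 1 0 0 0.01 0; 1 0 0 0.02 0; 1 0 0 0.033 0; 1 0 0 0.047 0; 1 0 0 0.06 0; 1 0 0 0.072 0; 1 0 0 0.082 0"

```text
clock: 22.02
tcp_pos: [0.5027, -0.3059, 0.1157]
orientation: [-0.328, -3.123, -0.001]
contact_force: [0.1, -0.1, -1.6]
grip_width: 0.017
gripper_force: 89.0
```

Request:
play_rows:
  targets: "1 0 0 0.006 0; 1 0 0 0.011 0; 1 0 0 0.015 0; 1 0 0 0.0175 0; 1 0 0 0.0185 0; 1 0 0 0.0185 0"

```text
clock: 22.52
tcp_pos: [0.5035, -0.3064, 0.0992]
orientation: [0.328, 3.124, -0.0]
contact_force: [-0.4, -0.2, -2.7]
grip_width: 0.017
gripper_force: 88.9
```

Request:
play_rows:
  targets: "1 0 0 0.0005 0; 1 0 0 0.001 0; 1 0 0 0.0015 0; 1 0 0 0.0015 0"

```text
clock: 22.85
tcp_pos: [0.5034, -0.3062, 0.0977]
orientation: [0.328, 3.124, 0.0]
contact_force: [-0.5, 0.4, -3.3]
grip_width: 0.0173
gripper_force: 88.9
```

Request:
play_rows:
  targets: "1 0 0 0.0005 0; 1 0 0 0.001 0; 1 0 0 0.0015 0; 1 0 0 0.0015 0"

```text
clock: 23.18
tcp_pos: [0.5033, -0.3062, 0.096]
orientation: [-0.328, -3.124, -0.0]
contact_force: [-0.2, -0.3, -2.3]
grip_width: 0.0172
gripper_force: 88.9
```

Request:
play_rows:
  targets: "1 0 0 0.0004 0; 1 0 0 0.0008 0; 1 0 0 0.0008 0"

```text
clock: 23.43
tcp_pos: [0.5033, -0.3062, 0.0952]
orientation: [-0.328, -3.124, -0.0]
contact_force: [0.7, -1.0, -2.8]
grip_width: 0.0172
gripper_force: 88.9
```

Request:
play_rows:
  targets: "1 0 0 0.0004 0; 1 0 0 0.0007 0; 1 0 0 0.0007 0"

```text
clock: 23.68
tcp_pos: [0.5034, -0.3063, 0.0947]
orientation: [0.328, 3.124, -0.0]
contact_force: [-0.1, 0.1, -0.8]
grip_width: 0.0174
gripper_force: 89.0
```

Request:
play_rows:
  targets: "1 0 0 0.0003 0; 1 0 0 0.0003 0; 1 0 0 0.0003 0; 1 0 0 0.0003 0"
  squeeze: 20

```text
clock: 24.02
tcp_pos: [0.5035, -0.3064, 0.0945]
orientation: [0.328, 3.124, -0.0]
contact_force: [0.4, -0.4, -0.2]
grip_width: 0.017
gripper_force: 89.1
```

Request:
play_rows:
  targets: "0.6 0 0 0 0; 0.5 0 0 0 0; 0.4 0 0 0 0; 0.3 0 0 0 0; 0.2 0 0 0 0; 0 0 0 0 0; -0.2 0 0 0 0; -0.3 0 0 0 0"

```text
clock: 24.68
tcp_pos: [0.5033, -0.3063, 0.0943]
orientation: [-0.328, -3.124, -0.0]
contact_force: [-0.5, -0.0, 0.4]
grip_width: 0.0553
gripper_force: 0.0
```

```bash
python3 st.py
```

```text
{'clock': 24.6833, 'tcp_pos': [0.5033, -0.3063, 0.0943], 'contact_force': [-0.5042, -0.0354, 0.4452], 'moment': [-0.0236, -0.0365, 0.0456], 'grip_width': 0.0553, 'gripper_force': 0.0} yaw -11.98 tilt [-0.  0. -1.] F tool [ 0.49 -0.14 -0.45]
```

Released. I'll lift straight up and look.

Request:
play_rows:
  targets: "-0.3 0 0 -0.01 0; -0.3 0 0 -0.03 0; -0.3 0 0 -0.06 0; -0.3 0 0 -0.09 0; -0.3 0 0 -0.12 0; -0.3 0 0 -0.14 0; -0.3 0 0 -0.15 0; -0.3 0 0 -0.15 0"

```text
clock: 25.35
tcp_pos: [0.5044, -0.3071, 0.2472]
orientation: [0.328, 3.12, -0.002]
contact_force: [-0.5, 0.1, -0.1]
grip_width: 0.0554
gripper_force: 0.0
```

```bash
python3 st.py
python3 - <<'E'
from h import *
s=r.grab_frame("side"); t=r.grab_frame("top"); w=r.grab_frame("wrist")
o=np.zeros((600,800,3),np.uint8); o[:300,:400]=cv2.resize(s[200:320,230:390],(400,300)); o[:300,400:]=cv2.resize(w,(400,300)); o[300:]=cv2.resize(t[130:270,90:460],(800,300)); cv2.imwrite("pics/m12.png",o[:,:,::-1])
E
```

```text
{'clock': 25.35, 'tcp_pos': [0.5044, -0.3071, 0.2472], 'contact_force': [-0.5254, 0.0737, -0.116], 'moment': [0.0148, -0.0446, 0.0409], 'grip_width': 0.0554, 'gripper_force': 0.0} yaw -11.99 tilt [ 0.0046 -0.0017 -1.    ] F tool [ 0.53 -0.04  0.11]
```

View pics/m12.png

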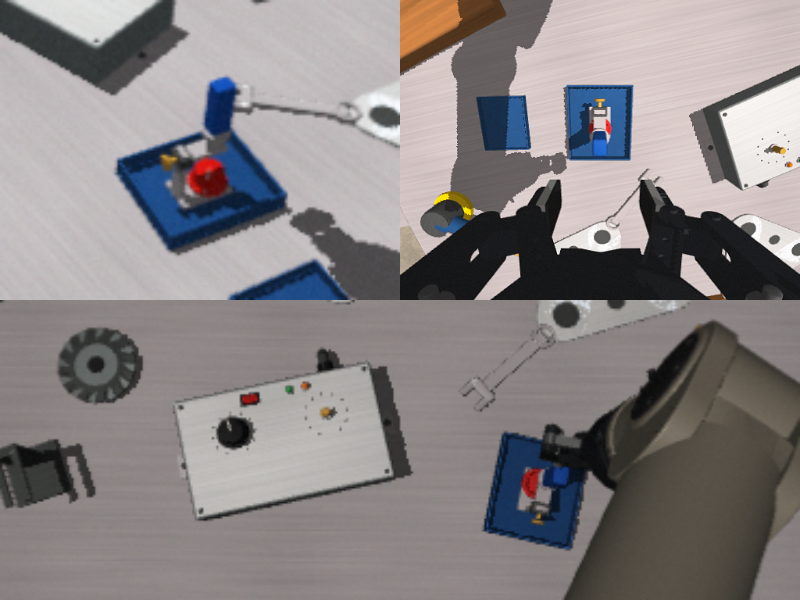

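The puller stands upright in the larger tray, with the red knob on its fork. The black knob, disc and spanner are where they were, and the gripper is clear.

```bash
python3 -c "
from bench import r
print(r.hand_in())"
```

```text
the job is handed in; nothing more can be done
None
```

The job is handed in at about 25 s on the robot's clock: the red knob is off its shaft and on the fork of the puller, which stands upright in the larger blue tray; the black knob, disc and spanner were left alone.

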